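# Find the weld joint with the right root gap by feel

## Robot

A 6-joint arm with a two-finger parallel gripper is mounted at the origin on the work surface. World frame = base frame: x ahead of the robot, y to its left, z up, the work surface at z = 0. Lengths are in m, angles in degrees, forces in N, time in s.
With the tool pointing down it reaches from about 0.25 to 0.725 m from the base axis. Payload 4 kg.
Tool frame: the origin (TCP) lies at the very end of the fingers, on their centre line; the grasp point (between the pads) lies 19 mm behind it; z points along the fingers, x is the direction in which the jaws open and shut, and the axes are right-handed (so a half turn about z gives the same grasp; the last joint's range is limited). The gripper opens to 85 mm and grips with 20 to 120 N. Pads are 22 mm wide; open, the fingers measure 114 mm over their backs; the gripper's body (76 mm by 85 mm) begins 54 mm behind the grasp point. The pads swing forward as they close: fully open they stand 13 mm farther back than shut.
Start: joints at [-65.947, 13.785, 0.286, 76.501, 0, 90], TCP at [0.204, -0.457, 0.231] pointing down, gripper open.
Joint ranges: [-155.79, 155.79], [-60.16, 107.12], [-62.33, 73.08], [-114, 123.19], [-81.49, 82.49], [-180, 180]. Speed limits (degrees/s): [159.86, 159.86, 180, 180, 180, 180].

## Interface

Orientations are given as [roll, pitch, yaw] about the fixed x, y, z axes, in that order (R = Rz(yaw) Ry(pitch) Rx(roll)).
In Python, from bench import manip gives the robot as it stands. The module is installed in compiled form; this text tells all that it offers.
- The arm moves only by the tool servo_tool, never from a script. Its argument "rows" is a list of rows, each a list of 3 entries, a list of its own where there are three numbers: the turn, a rotation vector about the tool's x, y, z in units of 5 degrees (1.0 is 5 degrees), then the shift along the tool's x, y, z in units of 30 mm (1.0 is 30 mm), then the opening, from -1 (shut) to 1 (fully open). In form: [[[wx, wy, wz], [dx, dy, dz], claw], ...]. A call has 1 to 20 rows; each row is the pose to reach, as a shift and turn from the pose commanded when the call began, along the tool's axes at that moment; what a row does not reach only later rows make up. A row lasts 1/8 s, in which the tool goes at most 62.5 mm and 10.7 degrees, less where a joint would pass 70% of its speed; a pose out of reach is approached as far as the arm can. A call with a gripper value outside its range is refused whole. The fingers move at their own pace and stop on an object; "squeeze" is the grip in N (left out, the last holds). Time passes only in rows, so rows that repeat a pose let the fingers close. It gives the time, the measured TCP pose, the force and the opening at its end, in the units of the state.
- manip.state(): the state, without advancing time (a new reading comes with each control period).
- manip.camera(name): name is "scene" or "top" or "wrist"; returns a dict with "pixels" (480x640x3 uint8, red, green, blue), "mtx" (3x3 intrinsics, pixels), "position" and "orientation" of the camera in the world. Camera axes: x right, y down, z forward; pixel columns grow to the right and rows downward; lengths in m; the calibration is good to about 2 mm. A picture is of the moment at which its call begins. There is no depth.
- manip.job_done(): hands the job in, once; it reports no verdict.
Trained networks look in the newest picture that a camera, given by its name, has taken for a name from the list of things; names that differ only in an ending like _2 or _b are one class to them, and where a whole thing is asked for, a point or a joint stands for the part that bears it (a point fixed in the world has none). Each returns a list of dicts, best first, with "score" (0 to 1); they miss things now and then, are a little off and sometimes report something else, mostly with a low value. They report only what shows in the picture. A call takes as long as a camera call.
- manip.outline_of(camera, target): "mask" (480x640 bool, what is visible of it) and "centre" ([column, row] in pixels, amid what is visible of it).
The state is a dict: "clock": time; "joints": joint angles; "qvel": joint speeds; "tau": joint torques, N m; "ee_pos": TCP position; "tool_rot": TCP orientation; "wrist_force": force on the tool from outside, world axes, zero at the start; "ft_torque": the same for the moment, N m; "width": finger opening in m.
Only numpy, scipy, OpenCV 4.12 (cv2) and the standard library are available. Lean on these libraries where they do the work, as an engineer would, in place of code of your own. Each camera call takes 0.05 s, during which the arm holds its last target.

## Task

One of the three plate joints clamped in the blue jig has the right root gap: the orange-handled gap gauge slides all the way into it with a steady light drag, while one joint is too tight (the blade stops part-way; do not force it) and one too loose (no drag). Take the gauge from its stand, try the joints gently to find the right one, and leave the gauge standing in it, pushed fully home onto its shoulder and let go. Leave everything else on the bench alone.

Things in the scene. Friction and masses are not known exactly. Their poses are not given: they have to be found in the camera images.
- gauge: the gap gauge, 0.15 kg: orange grip 34 (x) x 14 (y) x 42 mm tall on a steel shoulder 40 x 24 x 6 mm, the blade hanging below. Origin: centre of the shoulder's underside; z up, x along the blade's width, y along its thickness. The grip's top is 47 mm above the origin. It starts upright in the stand, its shoulder on the stand's top.
- blade: the gauge's steel blade, rigidly part of it, same origin and axes: 26 mm wide (x), 5 mm thick (y), reaching 50 mm below the origin, the last 6 mm 22 x 3 mm. In the RIGHT joint soft-sprung faces give way to it: from about 22 mm below the mouth it meets up to 14 N, then a steady drag of 4 to 9 N until the shoulder lands. Pushes over 20 N are too hard for the blade.
- stand: wooden block, 75 x 60 x 60 mm tall, fixed, origin under its centre; the gauge's blade hangs in the slot (31 x 10 mm, along the block's x) in the middle of its top.
- jig: fixed blue base plate 130 (x) x 270 (y) x 12 mm, origin under its centre. On it, in a row along y, three joints, each two dark upright steel plates 22 mm thick, 50 mm long, tops 70 mm up. They look alike but differ inside, in an order that changes: TIGHT, from 22 mm below the mouth resistance climbs past 18 N within 10 mm and goes on rising; LOOSE, the root faces float, under 1 N of drag; RIGHT, see blade.
- slot_1 (a point): joint at the jig's +y end, of the three in the jig: the middle of its open mouth at the plates' top face, 70 mm above the table. z is up; x runs along the 38 mm length of the slot (the blade's width goes along it); y is across the 12 mm wide mouth and along the row of joints, 80 mm apart. 
- slot_2 (a point): middle joint, of the three in the jig: the middle of its open mouth at the plates' top face, 70 mm above the table. z is up; x runs along the 38 mm length of the slot (the blade's width goes along it); y is across the 12 mm wide mouth and along the row of joints, 80 mm apart. 
- slot_3 (a point): joint at the jig's -y end, of the three in the jig: the middle of its open mouth at the plates' top face, 70 mm above the table. z is up; x runs along the 38 mm length of the slot (the blade's width goes along it); y is across the 12 mm wide mouth and along the row of joints, 80 mm apart. 
- hammer: hammer lying down, about 0.3 m long; a bystander
- wrench: steel wrench lying flat; a bystander
- brush: hand brush lying down; a bystander
- tin: round tin, 66 mm across and 100 mm tall, standing; a bystander
- collar: steel ring, 60 mm across, 35 mm tall; a bystander
- tube: offcut of dark square tube, 120 x 40 x 40 mm; a bystander
- flat: steel flat bar, 160 x 30 x 8 mm; a bystander

How it is judged:
By the outcome, as a careful person would: the job done as asked, in the order asked, and still so for the second after the job is handed in, with the robot touching nothing.
It also fails if it takes over 54 s, if anything falls off the work surface, if the arm or the gripper's body presses on something with over 40 N, if the wrist force passes 120 N, or if a joint passes its speed limit or range.

## Working session

There is one attempt and no reset: what is moved stays moved. The work goes in short steps, Python scripts to look and compute and a tool call to move; the robot and the scene stay as the last step left them, time stands still between calls to the robot, and variables do not carry over. Pictures are saved under pics/ and viewed, and the job is handed in when it is done.

Besides the shell and the picture viewer there is one more tool, called after "Request:" as name(argument=value, ...), one argument or row to a line, values as JSON. servo_tool: Moves the arm, as the interface text tells. Its arguments: {"type":"object","properties":{"rows":{"type":"array","items":{"type":"array"}},"squeeze":{"type":"number"}},"required":["rows"]}

```bash
mkdir -p pics; cat > h.py <<'E'
import numpy as np, cv2
from bench import manip
def snap(n,f):
    c=manip.camera(n); cv2.imwrite('pics/'+f,c['pixels'][:,:,::-1]); return c
E
python3 - <<'E'
from h import *
print(manip.state())
for n in ['scene','top','wrist']:
    c=snap(n,n+'0.png'); print(n,c['mtx'],c['position'],c['orientation'])
    for t in ['gauge','stand','jig','blade','slot_1']:
        try:
            for r in manip.outline_of(n,t)[:3]: print(t,r['score'],r['centre'],r['mask'].sum())
        except Exception as e: print(t,e)
E
```

```text
{'clock': 0.0, 'joints': array([-6.59484497e+01,  1.38320449e+01,  2.12259801e-01,  7.65005446e+01,
        4.72431169e-04,  9.00005462e+01]), 'qvel': array([ 0.02570379,  0.01376938,  0.05254647, -0.04993233,  0.0320415 ,
       -0.00777705]), 'tau': array([-2.39560250e-03, -3.72319794e+01,  2.52406561e+01,  1.69113680e-02,
       -3.35023497e-04,  6.97295235e-06]), 'ee_pos': array([ 0.20352207, -0.45600728,  0.2304046 ]), 'tool_rot': array([-1.79999529e+02,  1.20329701e-01, -6.59489959e+01]), 'wrist_force': array([-0.24421908,  1.03910839, -0.39811677]), 'ft_torque': array([ 0.05649092,  0.01256171, -0.00827536]), 'width': 0.0854880932335895}
scene [[598.8521493    0.         319.13125688]
 [  0.         598.8521493  245.6502857 ]
 [  0.           0.           1.        ]] [1.58899996 0.05145613 1.0855532 ] [-134.08566461   -0.84022514   91.51327874]
gauge 0.8 [417.4, 253.0] 270
stand 0.85 [413.5, 269.1] 1056
jig 0.96 [280.8, 267.8] 2780
slot_1 0.61 [279.2, 265.6] 2762
top [[433.18971802   0.         317.78734938]
 [  0.         433.18971802 234.40688622]
 [  0.           0.           1.        ]] [0.38829999 0.05501878 1.3605325 ] [-172.28842701    0.49834731  -91.68169159]
stand 0.75 [253.5, 242.5] 458
jig 0.67 [356.8, 252.8] 2298
slot_1 0.62 [358.9, 253.8] 2443
wrist [[342.66914145   0.         319.59165381]
 [  0.         342.66914145 240.91441341]
 [  0.           0.           1.        ]] [ 0.27582799 -0.42430534  0.37434571] [ 1.61975423e+02 -3.99045958e-02 -6.59030399e+01]
```

```bash
python3 - <<'E'
import cv2
a=cv2.imread('pics/scene0.png');b=cv2.imread('pics/top0.png')
cv2.imwrite('pics/sz.png',cv2.resize(a[200:350,180:480],None,fx=2.6,fy=2.6,interpolation=cv2.INTER_CUBIC))
cv2.imwrite('pics/tz.png',cv2.resize(b[170:320,210:450],None,fx=3.3,fy=3.3,interpolation=cv2.INTER_CUBIC))
E
```

```text
(no output)
```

View pics/scene0.png

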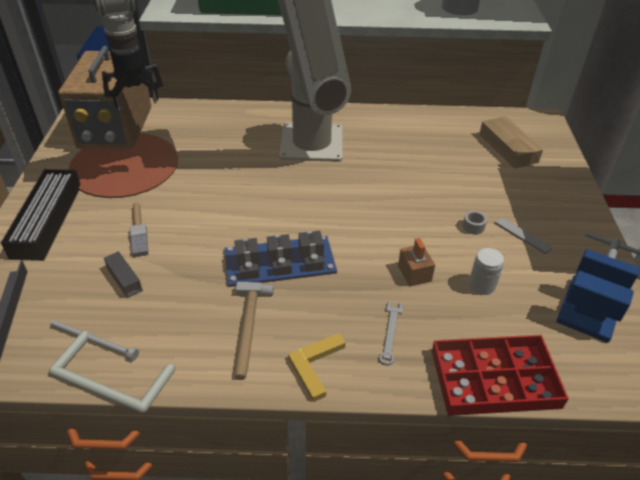

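View pics/top0.png

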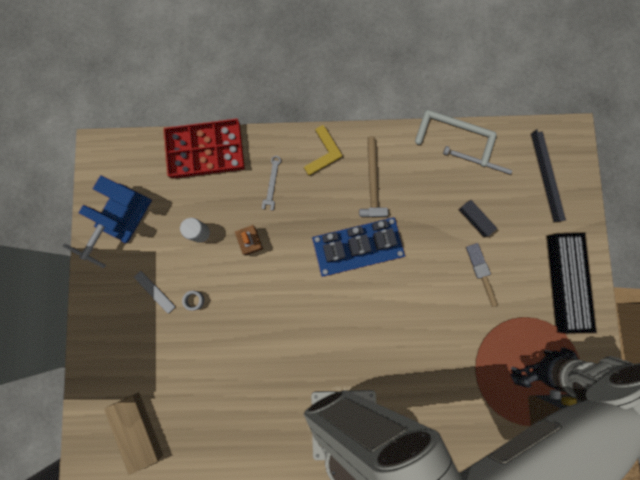

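```bash
ls pics
```

```text
scene0.png
sz.png
top0.png
tz.png
wrist0.png
```

View pics/sz.png

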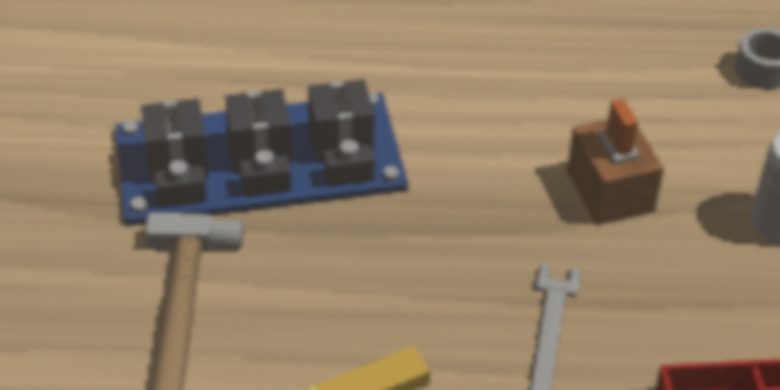

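View pics/tz.png

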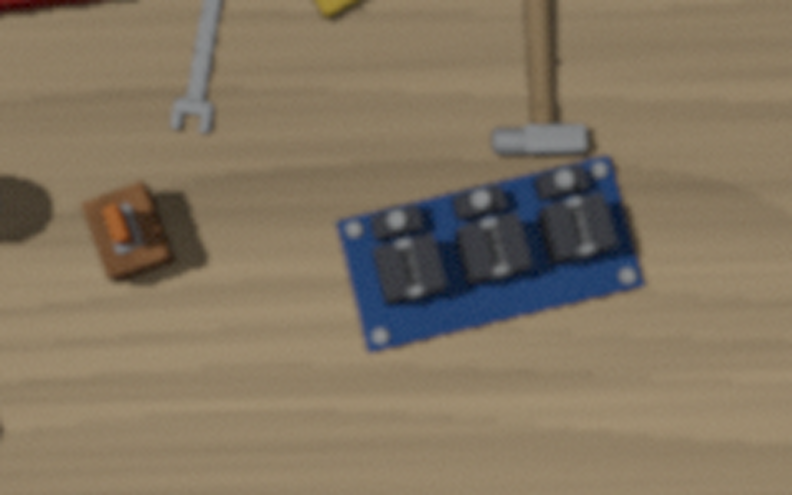

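The scene shows the jig (scene about 281,262; top about 358,247) and the gauge standing in its stand (scene 418,250; top 248,240). The hammer head is just beyond the jig.

```bash
cat >> h.py <<'E'
from scipy.spatial.transform import Rotation as R
def rot(rpy): return R.from_euler('xyz',rpy,degrees=True).as_matrix()
def unproj(c,uv,z):
    uv=np.atleast_2d(uv).astype(float)
    d=np.c_[(uv-c['mtx'][:2,2])/c['mtx'][0,0],np.ones(len(uv))]@rot(c['orientation']).T
    p=np.array(c['position']); s=(z-p[2])/d[:,2]; return p+s[:,None]*d
def proj(c,P):
    q=(np.atleast_2d(P)-c['position'])@rot(c['orientation']); return q[:,:2]/q[:,2:]*c['mtx'][0,0]+c['mtx'][:2,2]
E
python3 - <<'E'
from h import *
c=manip.camera('top')
k=np.array([(338,220),(612,157),(644,286),(368,352)])/3.3+[210,170]
P=unproj(c,k,.012); print(P,P.mean(0))
for a in range(4): d=P[(a+1)%4]-P[a]; print(np.linalg.norm(d),np.degrees(np.arctan2(d[1],d[0])))
print('stand',unproj(c,np.array([(82,204),(148,182),(174,264),(110,280)])/3.3+[210,170],.06))
w=manip.camera('wrist');s=manip.state()
T=rot(s['tool_rot']);print('cam in tool',T.T@(np.array(w['position'])-s['ee_pos']),T.T@rot(w['orientation']))
E
```

```text
[[ 0.56453593  0.07842555  0.012     ]
 [ 0.61723597 -0.18498203  0.012     ]
 [ 0.49294525 -0.20853133  0.012     ]
 [ 0.43866606  0.05371169  0.012     ]] [ 0.5283458  -0.06534403  0.012     ]
0.26862770716567047 -78.6861937093781
0.1265019839568961 -169.271372189454
0.26780148027953626 101.69398055426987
0.1282731386624232 11.108401460390464
stand [[0.5802898  0.31272729 0.06      ]
 [0.59891782 0.2517283  0.06      ]
 [0.52226701 0.22867336 0.06      ]
 [0.50935395 0.28736727 0.06      ]]
cam in tool [-1.20331992e-04 -7.89489803e-02 -1.43026980e-01] [[ 9.99999465e-01  5.50376898e-04  8.76371736e-04]
 [-7.94529507e-04  9.50927522e-01  3.09412697e-01]
 [-6.63072402e-04 -3.09413227e-01  9.50927450e-01]]
```

View pics/wrist0.png

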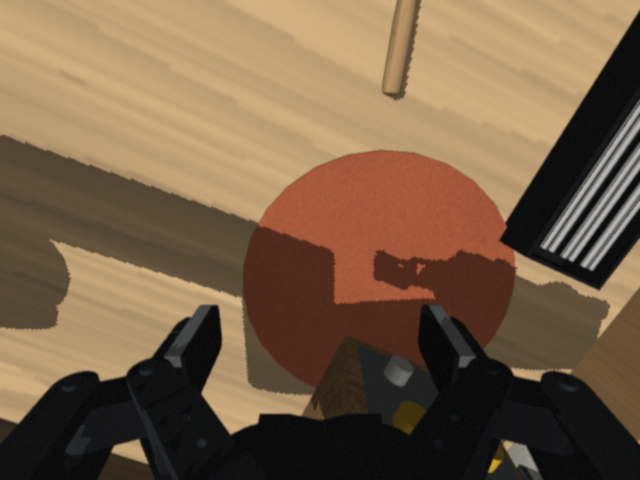

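Request:
servo_tool(
  rows=[
    [[0, 0, -33.6], [-7.9, -14.3, -2.3], 1],
    [[0, 0, -33.6], [-7.9, -14.3, -2.3], 1],
    [[0, 0, -33.6], [-7.9, -14.3, -2.3], 1],
    [[0, 0, -33.6], [-7.9, -14.3, -2.3], 1],
    [[0, 0, -33.6], [-7.9, -14.3, -2.3], 1],
    [[0, 0, -33.6], [-7.9, -14.3, -2.3], 1],
    [[0, 0, -33.6], [-7.9, -14.3, -2.3], 1],
    [[0, 0, -33.6], [-7.9, -14.3, -2.3], 1],
    [[0, 0, -33.6], [-7.9, -14.3, -2.3], 1],
    [[0, 0, -33.6], [-7.9, -14.3, -2.3], 1],
    [[0, 0, -33.6], [-7.9, -14.3, -2.3], 1],
    [[0, 0, -33.6], [-7.9, -14.3, -2.3], 1],
    [[0, 0, -33.6], [-7.9, -14.3, -2.3], 1],
    [[0, 0, -33.6], [-7.9, -14.3, -2.3], 1],
    [[0, 0, -33.6], [-7.9, -14.3, -2.3], 1],
    [[0, 0, -33.6], [-7.9, -14.3, -2.3], 1],
    [[0, 0, -33.6], [-7.9, -14.3, -2.3], 1],
    [[0, 0, -33.6], [-7.9, -14.3, -2.3], 1],
    [[0, 0, -33.6], [-7.9, -14.3, -2.3], 1],
  ],
)

```text
clock: 3.38
ee_pos: [0.499, -0.0653, 0.3003]
tool_rot: [180.0, -0.0, 102.0]
wrist_force: [1.1, -0.6, -0.1]
width: 0.0856
```

```bash
python3 - <<'E'
from h import *
c=snap('wrist','w1.png');s=manip.state();print(s['ee_pos'],s['tool_rot'],s['joints'],s['clock'])
E
```

```text
[ 0.49894456 -0.06532412  0.30030113] [-1.79999979e+02 -9.16932932e-04  1.02008489e+02] [-7.45951839e+00  1.31285457e+01  9.62911170e+00  8.65008912e+01
  8.57569610e-04 -1.94680075e+01] 3.425
```

View pics/w1.png

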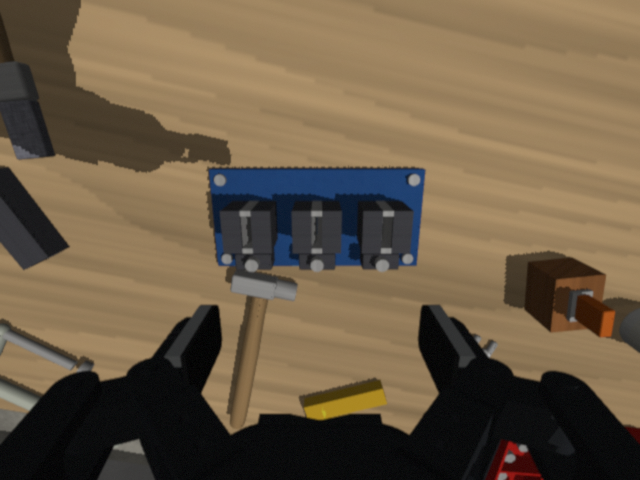

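The wrist view shows the jig (rows 167-270, columns 209-425), the stand and gauge (about 570,300), and the hammer at 262,285.

```bash
python3 - <<'E'
import cv2
a=cv2.imread('pics/w1.png')
cv2.imwrite('pics/w1z.png',cv2.resize(a[155:305,200:435],None,fx=3.4,fy=3.4,interpolation=cv2.INTER_CUBIC))
E
```

```text
(no output)
```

View pics/w1z.png

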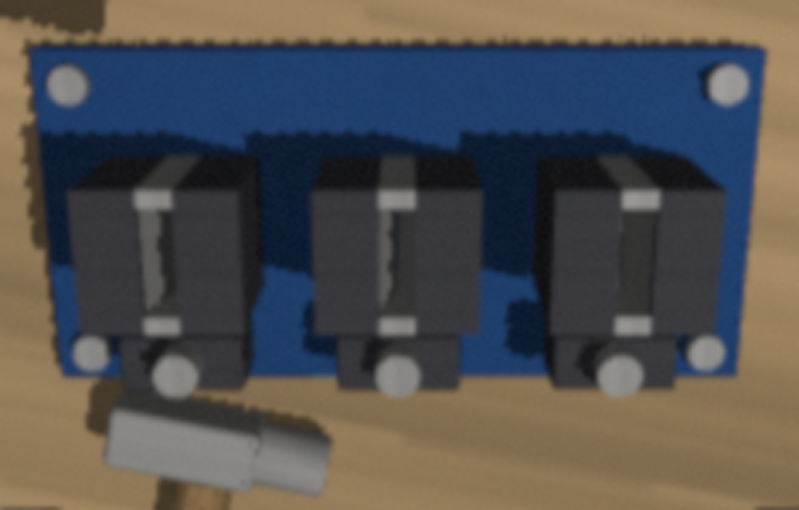

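```bash
python3 - <<'E'
from h import *
c=manip.camera('wrist')
f=lambda k:np.array(k)/3.4+[200,155]
P=unproj(c,f([(153.5,189),(162,334),(397.5,189),(397,334),(641,189),(633,334)]),.07)
print(P)
print('len',[np.linalg.norm(P[i]-P[i+1]) for i in (0,2,4)],[np.degrees(np.arctan2(*(P[i+1]-P[i])[1::-1])) for i in (0,2,4)])
C=[(P[i]+P[i+1])/2 for i in (0,2,4)];print('slots 3,2,1',np.round(C,4), np.linalg.norm(C[1]-C[0]),np.linalg.norm(C[2]-C[1]))
d=C[2]-C[0];print('yaw',np.degrees(np.arctan2(d[1],d[0]))-90)
B=unproj(c,f([(28,46),(765,46),(737,376),(62,376)]),.012);print('base',B.mean(0));d=B[1]-B[0];print(np.degrees(np.arctan2(d[1],d[0]))-90,np.linalg.norm(d),np.linalg.norm(B[2]-B[1]))
E
```

```text
[[ 0.5221307  -0.14530322  0.07      ]
 [ 0.57160174 -0.1352242   0.07      ]
 [ 0.50542683 -0.06716976  0.07      ]
 [ 0.55485001 -0.05691245  0.07      ]
 [ 0.48876345  0.01077428  0.07      ]
 [ 0.53803336  0.02170283  0.07      ]]
len [np.float64(0.05048733034807422), np.float64(0.05047637045878658), np.float64(0.05046739040570087)] [np.float64(11.515586660235703), np.float64(11.72474516966283), np.float64(12.506287415536734)]
slots 3,2,1 [[ 0.5469 -0.1403  0.07  ]
 [ 0.5301 -0.062   0.07  ]
 [ 0.5134  0.0162  0.07  ]] 0.07999121808008218 0.08004956307756644
yaw 12.0708165885286
base [ 0.52963708 -0.06236971  0.012     ]
12.061185809270754 0.26842460980946775 0.1292870054634421
```

Request:
servo_tool(
  rows=[
    [[0, 0, -0.8], [10.4, 3.3, 0.7], 1],
    [[0, 0, -0.8], [10.4, 3.3, 0.7], 1],
    [[0, 0, -0.8], [10.4, 3.3, 0.7], 1],
    [[0, 0, -0.8], [10.4, 3.3, 0.7], 1],
    [[0, 0, -0.8], [10.4, 3.3, 0.7], 1],
    [[0, 0, -0.8], [10.4, 3.3, 0.7], 1],
    [[0, 0, -0.8], [10.4, 3.3, 0.7], 1],
    [[0, 0, -0.8], [10.4, 3.3, 0.7], 1],
    [[0, 0, -0.8], [10.4, 3.3, 0.7], 1],
  ],
)

```text
clock: 4.6
ee_pos: [0.5309, 0.2588, 0.2799]
tool_rot: [180.0, 0.0, 105.9]
wrist_force: [-1.0, 0.5, -0.2]
width: 0.0854
```

```bash
python3 - <<'E'
from h import *
c=snap('wrist','w2.png');s=manip.state();print(s['ee_pos'],s['tool_rot'],s['clock'])
r=manip.outline_of('wrist','gauge')
for q in r: print(q['score'],q['centre'])
a=cv2.imread('pics/w2.png');cv2.imwrite('pics/w2z.png',cv2.resize(a[150:300,220:420],None,fx=4,fy=4,interpolation=cv2.INTER_CUBIC))
E
```

```text
[0.53090866 0.2589368  0.2799268 ] [1.79960115e+02 5.23610275e-04 1.05917737e+02] 4.65
0.92 [329.2, 232.8]
```

View pics/w2.png

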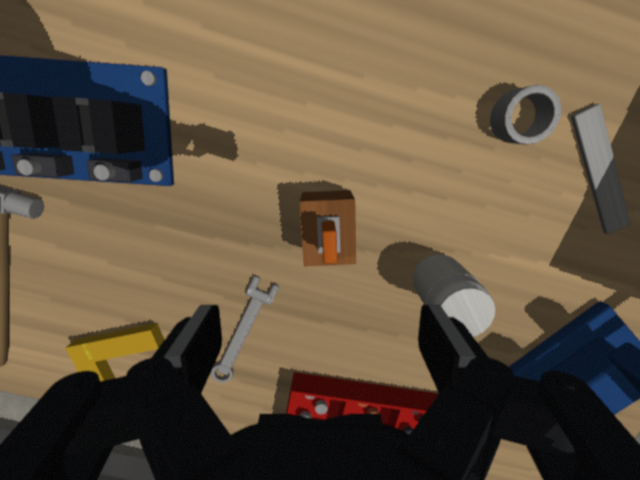

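View pics/w2z.png

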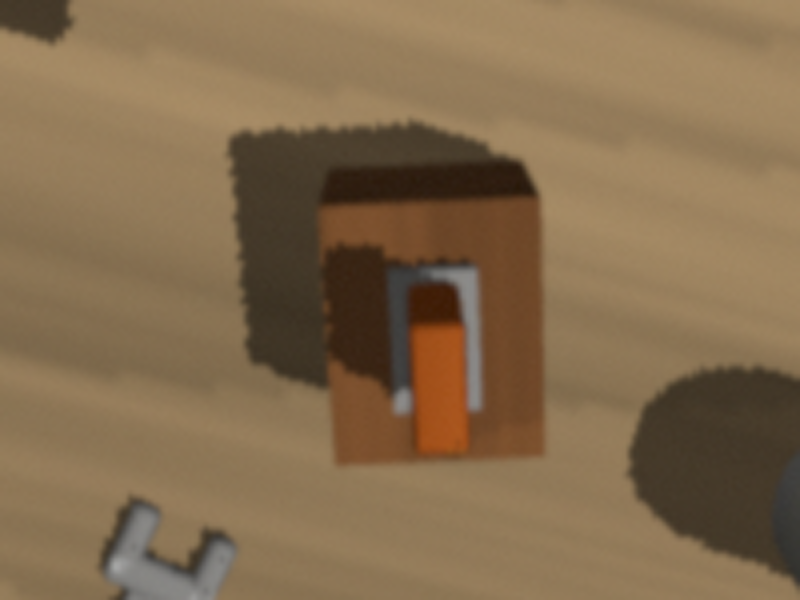

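The gauge's grip top is at zoom (412-468, 321-454), on its shoulder in the stand.

```bash
python3 - <<'E'
from h import *
c=manip.camera('wrist')
f=lambda k:np.array(k)/4+[220,150]
A=lambda d:np.degrees(np.arctan2(d[1],d[0]))
S=unproj(c,f([(319,205),(539,197),(545,455),(337,463)]),.06)
print('stand',S.mean(0),A(S[2]-S[1]),A(S[3]-S[0]),A(S[1]-S[0])-90,A(S[2]-S[3])-90,np.linalg.norm(S[2]-S[1]),np.linalg.norm(S[1]-S[0]))
G=unproj(c,f([(411,322),(463,320),(468,452),(417,455)]),.107)
print('grip',G.mean(0),A(G[2]-G[1]),A(G[3]-G[0]),A(G[1]-G[0])-90,A(G[2]-G[3])-90,np.linalg.norm(G[2]-G[1]),np.linalg.norm(G[1]-G[0]))
H=unproj(c,f([(387,268),(478,266),(482,411),(395,415)]),.066)
print('sh',H.mean(0),A(H[2]-H[1]),A(H[3]-H[0]),A(H[1]-H[0])-90,np.linalg.norm(H[2]-H[1]),np.linalg.norm(H[1]-H[0]))
E
```

```text
stand [0.55657659 0.27686709 0.06      ] 19.099987326226945 18.895338307560245 18.092023708073143 18.36213984196938 0.07430845174102911 0.058975008293751525
grip [0.55631949 0.27677824 0.107     ] 18.890321677174462 18.618525793731923 18.28050207048952 19.609563408534186 0.034016066347811624 0.012474842925408871
sh [0.55685864 0.27692659 0.066     ] 18.53667599940167 18.85915423485565 17.279832072757046 0.04126919686598945 0.024348116560466482
```

Request:
servo_tool(
  rows=[
    [[0, 0, -0.56], [0.34, 0.98, 0], 0.4],
    [[0, 0, -0.56], [0.34, 0.98, 1.5], 0.4],
    [[0, 0, -0.56], [0.34, 0.98, 3.0], 0.4],
    [[0, 0, -0.56], [0.34, 0.98, 4.3], 0.4],
    [[0, 0, -0.56], [0.34, 0.98, 4.3], 0.4],
    [[0, 0, -0.56], [0.34, 0.98, 4.3], 0.4],
    [[0, 0, -0.56], [0.34, 0.98, 4.3], 0.4],
  ],
)

```text
clock: 5.62
ee_pos: [0.5576, 0.279, 0.1531]
tool_rot: [179.7, -0.0, 108.8]
wrist_force: [-0.0, 0.5, -0.2]
width: 0.0597
```

```bash
python3 - <<'E'
from h import *
c=snap('wrist','w3.png');s=manip.state();print(s['ee_pos'],s['tool_rot'],s['clock'],s['width'])
E
```

```text
[0.55741757 0.27898362 0.15283707] [ 1.79745866e+02 -3.42732859e-02  1.08843298e+02] 5.675 0.060025292933784224
```

View pics/w3.png

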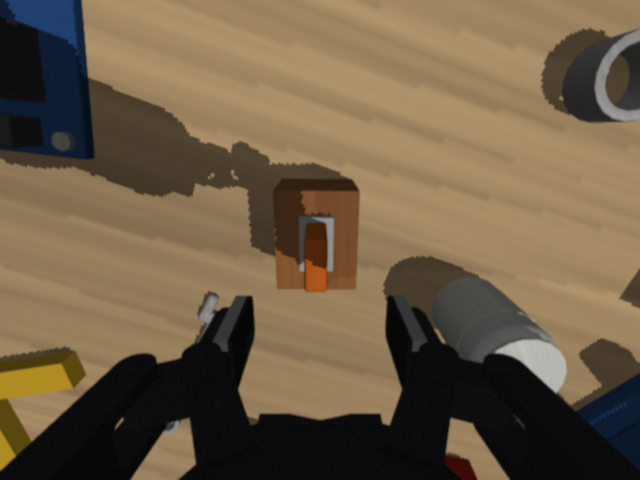

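```bash
python3 - <<'E'
from h import *
c=manip.camera('wrist');s=manip.state();print(s['ee_pos'],s['tool_rot'],s['wrist_force'],s['qvel'])
hsv=cv2.cvtColor(c['pixels'],cv2.COLOR_RGB2HSV)
m=(hsv[...,0]<14)&(hsv[...,1]>190)&(hsv[...,2]>150); m[:, :290]=0;m[:,350:]=0;m[:200]=0;m[310:]=0
ys,xs=np.nonzero(m);print(xs.min(),xs.max(),ys.min(),ys.max(),m.sum())
for y in range(ys.min(),ys.max()+1,6): x=np.nonzero(m[y])[0];print(y,x.min(),x.max())
cv2.imwrite('pics/w3z.png',cv2.resize(c['pixels'][170:310,250:380,::-1],None,fx=4.2,fy=4.2,interpolation=cv2.INTER_CUBIC))
E
```

```text
[0.55716164 0.27892274 0.15247196] [ 1.79783019e+02 -2.99533199e-02  1.08849166e+02] [-0.49401518 -0.61268819 -0.49167941] [ 0.07770715  0.27781794 -0.68386942 -0.19742766 -0.03700718  0.03778091]
307 325 261 291 487
261 307 307
267 307 315
273 307 325
279 307 325
285 307 325
291 308 323
```

View pics/w3z.png

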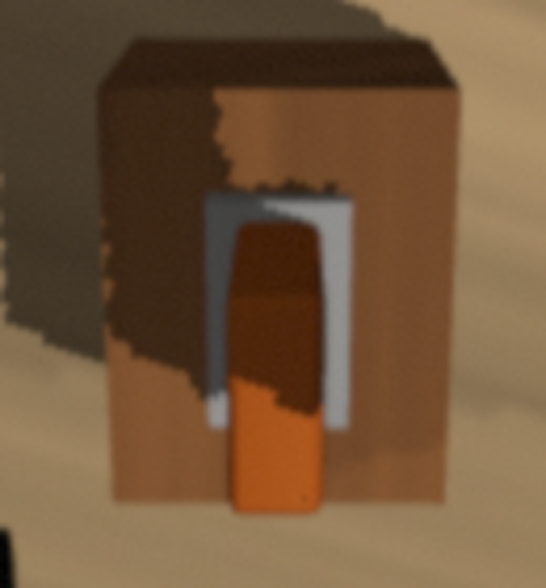

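```bash
python3 - <<'E'
from h import *
c=manip.camera('wrist');s=manip.state();print(s['ee_pos'],s['tool_rot'])
f=lambda k:np.array(k)/4.2+[250,170]
A=lambda d:np.degrees(np.arctan2(d[1],d[0]))
G=unproj(c,f([(229,292),(323,292),(322,513),(233,513)]),.107)
print('grip',G.mean(0),A(G[2]-G[1]),A(G[3]-G[0]),A(G[1]-G[0])-90)
T=rot(s['tool_rot']); print('rel tool mm',1e3*T.T@(G.mean(0)-s['ee_pos']))
S=unproj(c,f([(100,88),(460,88),(444,502),(113,502)]),.06)
print('stand',S.mean(0),A(S[2]-S[1]),A(S[3]-S[0]),A(S[1]-S[0])-90)
E
```

```text
[0.5568697  0.27880397 0.15199862] [ 1.79834012e+02 -2.33808957e-02  1.08852070e+02]
grip [0.5557535  0.27616667 0.107     ] 19.02673791479353 19.09665249092335 18.897882420167463
rel tool mm [-2.15351576 -2.03884686 44.99202723]
stand [0.55641832 0.27631441 0.06      ] 18.764616883463034 18.304204923315552 18.89571722949364
```

Request:
servo_tool(
  rows=[
    [[0, 0, 0], [-0.07, -0.04, 0.5], 0.4],
    [[0, 0, 0], [-0.07, -0.04, 1.1], 0.4],
    [[0, 0, 0], [-0.07, -0.04, 1.7], 0.4],
    [[0, 0, 0], [-0.07, -0.04, 2.2], 0.4],
    [[0, 0, 0], [-0.07, -0.04, 2.5], 0.4],
    [[0, 0, 0], [-0.07, -0.04, 2.5], 0.4],
    [[0, 0, 0], [-0.07, -0.04, 2.5], 0.4],
  ],
)

```text
clock: 6.65
ee_pos: [0.5561, 0.2763, 0.0759]
tool_rot: [179.9, -0.0, 108.9]
wrist_force: [-0.8, 0.5, 1.1]
width: 0.06
```

```bash
python3 - <<'E'
from h import *
c=snap('wrist','w4.png');s=manip.state();print(s['ee_pos'],s['tool_rot'],s['clock'],s['width'],s['wrist_force'])
E
```

```text
[0.55619868 0.27629843 0.07612061] [ 1.79909620e+02 -1.06866370e-02  1.08849008e+02] 6.7 0.05962523174721377 [0.97853943 0.36742664 0.75310002]
```

View pics/w4.png

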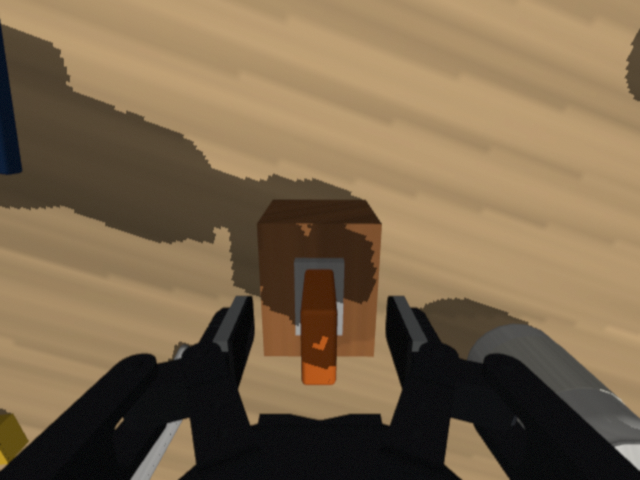

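The grip is centred between the fingers (column 319). Closing on it.

Request:
servo_tool(
  rows=[
    [[0, 0, 0], [0, 0, 0], -1],
    [[0, 0, 0], [0, 0, 0], -1],
    [[0, 0, 0], [0, 0, 0], -1],
    [[0, 0, 0], [0, 0, 0], -1],
    [[0, 0, 0], [0, 0, 0], -1],
  ],
  squeeze=60,
)

```text
clock: 7.32
ee_pos: [0.5559, 0.2761, 0.0758]
tool_rot: [180.0, 0.0, 108.8]
wrist_force: [-0.9, -0.7, 2.7]
width: 0.0131
```

Request:
servo_tool(
  rows=[
    [[0, 0, 0], [0, 0, -0.2], -1],
    [[0, 0, 0], [0, 0, -0.7], -1],
    [[0, 0, 0], [0, 0, -1.4], -1],
    [[0, 0, 0], [0, 0, -2.1], -1],
    [[0, 0, 0], [0, 0, -2.8], -1],
    [[0, 0, 0], [0, 0, -3.2], -1],
    [[0, 0, 0], [0, 0, -3.2], -1],
    [[0, 0, 0], [0, 0, -3.2], -1],
  ],
)

```text
clock: 8.32
ee_pos: [0.5551, 0.2758, 0.1704]
tool_rot: [-179.9, 0.0, 108.9]
wrist_force: [-0.1, 0.3, -1.7]
width: 0.0133
```

```bash
python3 - <<'E'
from h import *
c=snap('wrist','w5.png');s=manip.state();print(s['ee_pos'],s['tool_rot'],s['clock'],s['width'],s['wrist_force'])
E
```

```text
[0.55494003 0.27574282 0.17014642] [-1.79876450e+02  1.54528577e-02  1.08854664e+02] 8.375 0.013125862150483482 [ 0.10433293  0.35932956 -1.38482393]
```

View pics/w5.png

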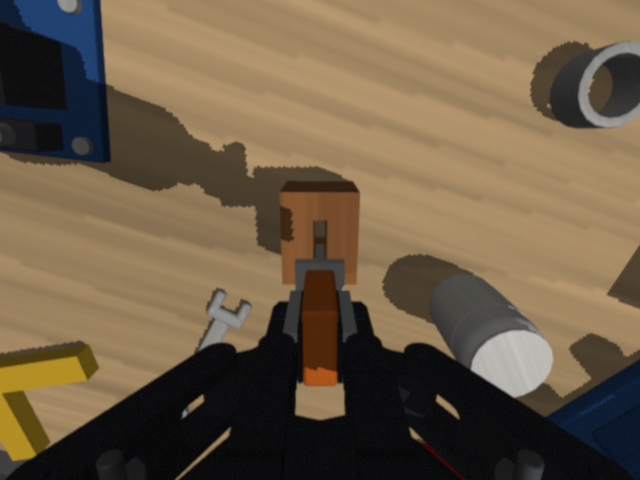

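Request:
servo_tool(
  rows=[
    [[0, 0, 1.36], [-1.5, -0.8, 0], -1],
    [[0, 0, 1.36], [-3.2, -1.7, 0], -1],
    [[0, 0, 1.36], [-5.0, -2.65, 0], -1],
    [[0, 0, 1.36], [-6.6, -3.5, 0], -1],
    [[0, 0, 1.36], [-7.5, -4.0, 0], -1],
    [[0, 0, 1.36], [-7.74, -4.11, 0], -1],
    [[0, 0, 1.36], [-7.74, -4.11, 0], -1],
    [[0, 0, 1.36], [-7.74, -4.11, 0], -1],
    [[0, 0, 1.36], [-7.74, -4.11, 0], -1],
    [[0, 0, 1.36], [-7.74, -4.11, 0], -1],
  ],
)

```text
clock: 9.62
ee_pos: [0.514, 0.0173, 0.1712]
tool_rot: [-180.0, -0.0, 102.1]
wrist_force: [0.2, -0.0, -1.3]
width: 0.0131
```

```bash
python3 - <<'E'
from h import *
c=snap('wrist','w6.png');s=manip.state();print(s['ee_pos'],s['tool_rot'],s['clock'],s['width'],s['wrist_force'])
cv2.imwrite('pics/w6z.png',cv2.resize(c['pixels'][130:400,160:420,::-1],None,fx=2.2,fy=2.2,interpolation=cv2.INTER_CUBIC))
np.save('c6.npy',c,allow_pickle=True)
E
```

```text
[0.51399329 0.01708959 0.17123532] [-1.79995106e+02 -3.35525540e-03  1.02116209e+02] 9.675 0.013268385903901649 [ 0.15651526 -1.17077979 -1.84301616]
```

View pics/w6z.png

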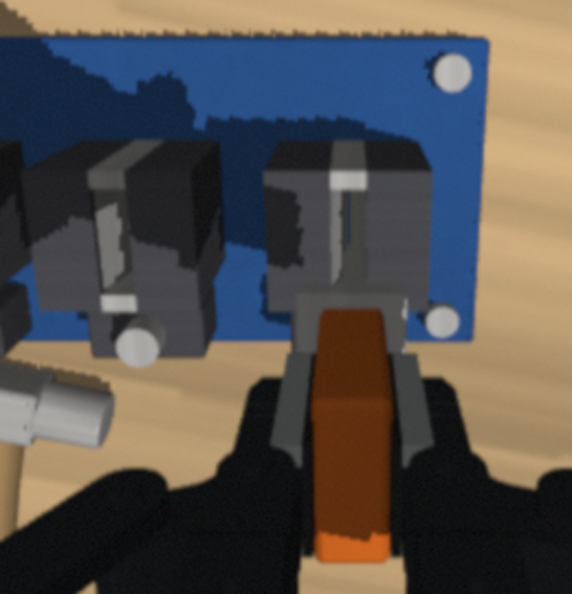

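```bash
python3 - <<'E'
from h import *
c=np.load('c6.npy',allow_pickle=True).item();s=manip.state();print(s['ee_pos'])
f=lambda k:np.array(k)/2.2+[160,130]
E=unproj(c,f([(348.5,170.5),(264,170.5),(431,170.5)]),.07);print(E)
a=np.radians(12.07);u=np.array([np.cos(a),np.sin(a),0])
print('slot1',E[0]+.025*u,(E[1]+E[2])/2+.025*u)
# blade/shoulder far corners: shoulder top z = TCP-.0158+.006
zz=s['ee_pos'][2]-.0158+.006
H=unproj(c,f([(296,293),(407,293)]),zz);print('shoulder front mid + 20mm',H.mean(0)+.02*u,np.linalg.norm(H[1]-H[0]))
E
```

```text
[0.51399329 0.01708959 0.17123532]
[[ 0.48900263  0.01090462  0.07      ]
 [ 0.49489095 -0.01636054  0.07      ]
 [ 0.4832547   0.03751971  0.07      ]]
slot1 [0.51344995 0.01613228 0.07      ] [0.51352015 0.01580725 0.07      ]
shoulder front mid + 20mm [0.51534594 0.01759101 0.16143532] 0.02415111143334083
```

Request:
servo_tool(
  rows=[
    [[0, 0, 0], [-0.04, -0.04, 0.1], -1],
    [[0, 0, 0], [-0.04, -0.04, 0.5], -1],
    [[0, 0, 0], [-0.04, -0.04, 0.9], -1],
    [[0, 0, 0], [-0.04, -0.04, 1.2], -1],
    [[0, 0, 0], [-0.04, -0.04, 1.5], -1],
    [[0, 0, 0], [-0.04, -0.04, 1.7], -1],
    [[0, 0, 0], [-0.04, -0.04, 1.75], -1],
    [[0, 0, 0], [-0.04, -0.04, 1.75], -1],
  ],
)

```text
clock: 10.68
ee_pos: [0.5132, 0.015, 0.1189]
tool_rot: [180.0, 0.0, 102.1]
wrist_force: [0.6, 0.6, -2.0]
width: 0.013
```

```bash
python3 - <<'E'
from h import *
c=snap('wrist','w7.png');s=manip.state();print(s['ee_pos'],s['tool_rot'],s['clock'],s['width'],s['wrist_force'])
E
```

```text
[0.5133135  0.01503999 0.11910628] [1.79961773e+02 7.44769835e-03 1.02053774e+02] 10.725 0.013288935058684002 [ 0.96616399  0.48434269 -0.8225531 ]
```

View pics/w7.png

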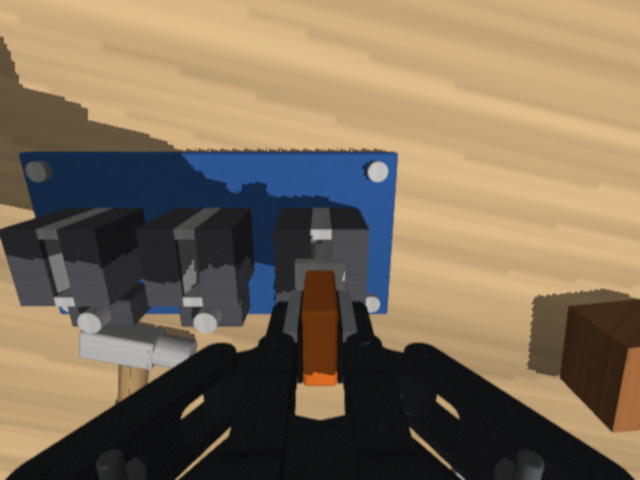

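Request:
servo_tool(
  rows=[
    [[0, 0, 0], [0.02, 0, 0.1], -1],
    [[0, 0, 0], [0.02, 0, 0.2], -1],
    [[0, 0, 0], [0.02, 0, 0.27], -1],
  ],
)

```text
clock: 11.1
ee_pos: [0.5133, 0.0158, 0.1113]
tool_rot: [179.9, -0.0, 102.1]
wrist_force: [-1.5, 1.0, 8.4]
width: 0.0131
```

Request:
servo_tool(
  rows=[
    [[0, 0, 0], [0, 0, 0.05], -1],
    [[0, 0, 0], [0, 0, 0.07], -1],
  ],
)

```text
clock: 11.35
ee_pos: [0.5137, 0.0159, 0.1104]
tool_rot: [179.8, -0.0, 102.1]
wrist_force: [-2.8, 1.4, 10.5]
width: 0.0129
```

Request:
servo_tool(
  rows=[
    [[0, 0, 0], [0, 0, 0.03], -1],
  ],
)

```text
clock: 11.48
ee_pos: [0.5139, 0.0159, 0.1099]
tool_rot: [179.8, 0.0, 102.1]
wrist_force: [-3.9, 0.9, 13.4]
width: 0.0132
```

Request:
servo_tool(
  rows=[
    [[0, 0, 0], [0, 0, 0.03], -1],
  ],
)

```text
clock: 11.6
ee_pos: [0.514, 0.0159, 0.1094]
tool_rot: [179.8, 0.0, 102.1]
wrist_force: [-4.0, 1.3, 14.7]
width: 0.013
```

```bash
python3 - <<'E'
from h import *
for i in range(3):
    manip.camera('wrist');s=manip.state();print(s['ee_pos'],s['wrist_force'],s['ft_torque'])
E
```

```text
[0.51407978 0.01592778 0.10933023] [-3.63426708  0.96964917 12.10025494] [ 0.19289201  0.82628957 -0.00910475]
[0.51405745 0.01595341 0.10931619] [-3.94365764  0.5223517  11.77848229] [ 0.23024377  0.84149286 -0.01537017]
[0.51410253 0.01594698 0.1093541 ] [-3.46019404  0.92126952 12.67802722] [0.21862577 0.82312278 0.0830269 ]
```

Request:
servo_tool(
  rows=[
    [[0, 0, 0], [0, 0, 0.02], -1],
  ],
)

```text
clock: 11.88
ee_pos: [0.5141, 0.016, 0.1088]
tool_rot: [179.8, 0.0, 102.1]
wrist_force: [-0.5, 0.0, 3.2]
width: 0.0133
```

```bash
python3 - <<'E'
from h import *
for i in range(3):
    manip.camera('wrist');s=manip.state();print(s['ee_pos'],s['wrist_force'])
E
```

```text
[0.51426741 0.01598459 0.10833151] [-0.32767087  1.83798651  7.02214015]
[0.51433093 0.01602126 0.10817508] [-1.31688556  1.79802025  8.43980565]
[0.51435225 0.01600313 0.10817342] [-2.07357638  1.47400769  7.7139515 ]
```

Force fell back after the peak, which looks like the right joint. Continuing gently.

Request:
servo_tool(
  rows=[
    [[0, 0, 0], [0, 0, 0.03], -1],
    [[0, 0, 0], [0, 0, 0.06], -1],
  ],
)

```text
clock: 12.28
ee_pos: [0.5147, 0.016, 0.1072]
tool_rot: [179.7, 0.0, 102.1]
wrist_force: [-3.2, 1.2, 15.0]
width: 0.0132
```

Request:
servo_tool(
  rows=[
    [[0, 0, 0], [0, 0, 0.03], -1],
    [[0, 0, 0], [0, 0, 0.06], -1],
  ],
)

```text
clock: 12.52
ee_pos: [0.515, 0.0161, 0.1063]
tool_rot: [179.6, 0.0, 102.1]
wrist_force: [-4.0, 0.8, 19.6]
width: 0.0133
```

Request:
servo_tool(
  rows=[
    [[0, 0, 0], [0, 0, 0.03], -1],
    [[0, 0, 0], [0, 0, 0.06], -1],
  ],
)

```text
clock: 12.78
ee_pos: [0.5154, 0.0162, 0.1055]
tool_rot: [179.6, 0.0, 102.1]
wrist_force: [-5.8, 1.4, 26.0]
width: 0.0133
```

I sent those three steps without reading the force between them. It reached 26 N, above the 20 N limit for the blade, so I'm backing off now. This joint behaves as tight.

Request:
servo_tool(
  rows=[
    [[0, 0, 0], [0, 0, -0.15], -1],
    [[0, 0, 0], [0, 0, -0.3], -1],
    [[0, 0, 0], [0, 0, -0.3], -1],
  ],
)

```text
clock: 13.15
ee_pos: [0.5131, 0.0158, 0.1089]
tool_rot: [-180.0, -0.0, 102.1]
wrist_force: [2.5, 1.3, -6.7]
width: 0.0134
```

```bash
python3 - <<'E'
from h import *
c=snap('wrist','w8.png');s=manip.state();print(s['ee_pos'],s['tool_rot'],s['wrist_force'],s['ft_torque'],s['clock'])
E
```

```text
[0.51303281 0.01578241 0.10895289] [-1.79976048e+02 -2.42652002e-02  1.02061096e+02] [ 3.28493809  1.22524324 -9.06247584] [ 0.43136654 -1.04948252  0.0668494 ] 13.2
```

View pics/w8.png

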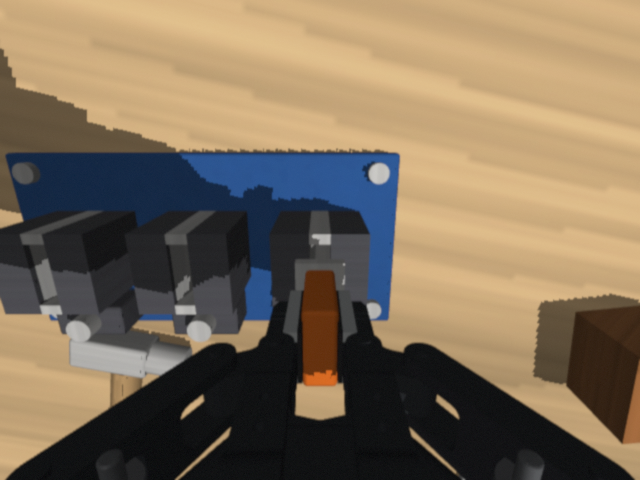

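Request:
servo_tool(
  rows=[
    [[0, 0, 0], [0, 0, -0.1], -1],
    [[0, 0, 0], [0, 0, -0.2], -1],
    [[0, 0, 0], [0, 0, -0.35], -1],
    [[0, 0, 0], [0, 0, -0.6], -1],
    [[0, 0, 0], [0, 0, -0.9], -1],
    [[0, 0, 0], [0, 0, -1.2], -1],
    [[0, 0, 0], [0, 0, -1.5], -1],
    [[0, 0, 0], [0, 0, -1.5], -1],
    [[0, 0, 0], [0, 0, -1.5], -1],
  ],
)

```text
clock: 14.32
ee_pos: [0.5127, 0.0156, 0.1546]
tool_rot: [-180.0, -0.0, 102.1]
wrist_force: [0.4, -0.0, -0.9]
width: 0.0129
```

```bash
python3 - <<'E'
from h import *
c=snap('wrist','w9.png');s=manip.state();print(s['ee_pos'],s['tool_rot'],s['wrist_force'],s['ft_torque'],s['clock'])
cv2.imwrite('pics/w9z.png',cv2.resize(c['pixels'][130:400,160:420,::-1],None,fx=2.2,fy=2.2,interpolation=cv2.INTER_CUBIC))
E
```

```text
[0.51255813 0.01561055 0.15443127] [-1.79953659e+02 -7.68834931e-03  1.02054990e+02] [-0.93193036  0.23592721 -2.0242018 ] [ 0.04054554 -0.00677681  0.01791757] 14.375
```

View pics/w9z.png

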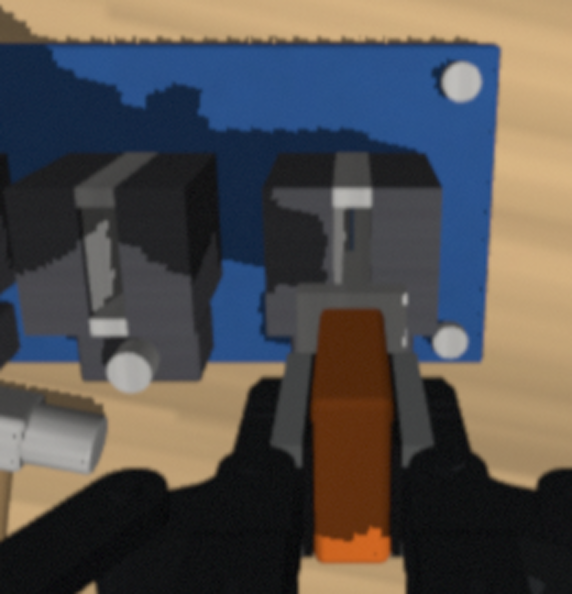

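Request:
servo_tool(
  rows=[
    [[0, 0, 0], [-1.0, 0, 0], -1],
    [[0, 0, 0], [-2.0, 0, 0], -1],
    [[0, 0, 0], [-2.65, 0, 0], -1],
    [[0, 0, 0], [-2.65, 0, 0], -1],
    [[0, 0, 0], [-2.65, 0, 0], -1],
    [[0, 0, 0], [-2.65, 0, 0], -1],
  ],
)

```text
clock: 15.12
ee_pos: [0.5293, -0.0614, 0.1548]
tool_rot: [-180.0, -0.0, 102.1]
wrist_force: [-0.4, 0.6, -1.7]
width: 0.0131
```

```bash
python3 - <<'E'
from h import *
c=snap('wrist','w10.png');s=manip.state();print(s['ee_pos'],s['tool_rot'],s['wrist_force'],s['clock'])
cv2.imwrite('pics/w10z.png',cv2.resize(c['pixels'][130:400,190:450,::-1],None,fx=2.2,fy=2.2,interpolation=cv2.INTER_CUBIC))
E
```

```text
[ 0.52932963 -0.06134569  0.1547938 ] [-1.79990304e+02 -1.58517860e-02  1.02121898e+02] [-0.29484142  0.30280972 -1.87336338] 15.175
```

View pics/w10z.png

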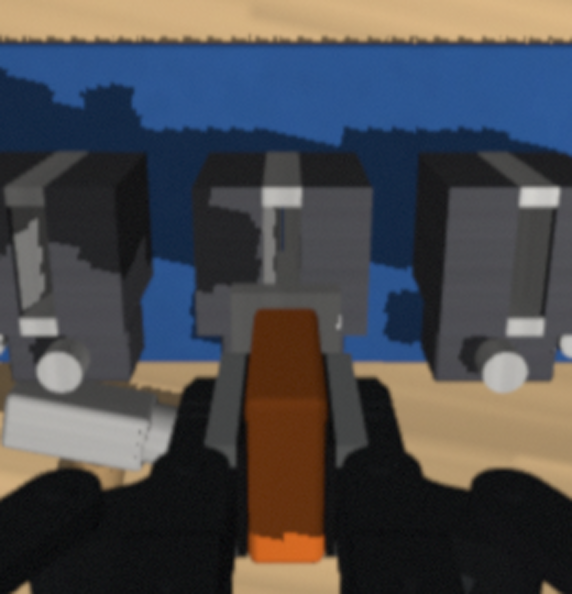

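Request:
servo_tool(
  rows=[
    [[0, 0, 0], [-0.03, 0, 0.1], -1],
    [[0, 0, 0], [-0.03, 0, 0.4], -1],
    [[0, 0, 0], [-0.03, 0, 0.7], -1],
    [[0, 0, 0], [-0.03, 0, 1.0], -1],
    [[0, 0, 0], [-0.03, 0, 1.15], -1],
    [[0, 0, 0], [-0.03, 0, 1.2], -1],
    [[0, 0, 0], [-0.03, 0, 1.2], -1],
  ],
)

```text
clock: 16.05
ee_pos: [0.5298, -0.063, 0.1189]
tool_rot: [180.0, 0.0, 102.0]
wrist_force: [0.6, -0.9, -2.1]
width: 0.0132
```

```bash
python3 - <<'E'
from h import *
s=manip.state();print(s['ee_pos'],s['tool_rot'],s['wrist_force'],s['ft_torque'],s['clock'])
E
```

```text
[ 0.52978743 -0.06304924  0.11886017] [1.79991513e+02 2.09854830e-03 1.02049124e+02] [ 0.60043283 -0.91124392 -2.10129376] [ 0.00946099  0.00472057 -0.01715903] 16.05
```

Request:
servo_tool(
  rows=[
    [[0, 0, 0], [0.02, 0, 0.06], -1],
    [[0, 0, 0], [0.02, 0, 0.12], -1],
    [[0, 0, 0], [0.02, 0, 0.18], -1],
  ],
)

```text
clock: 16.42
ee_pos: [0.5295, -0.0624, 0.1134]
tool_rot: [180.0, -0.0, 102.0]
wrist_force: [-0.3, -0.3, -1.5]
width: 0.0132
```

Request:
servo_tool(
  rows=[
    [[0, 0, 0], [0, 0, 0.05], -1],
    [[0, 0, 0], [0, 0, 0.08], -1],
  ],
)

```text
clock: 16.68
ee_pos: [0.5295, -0.0624, 0.1109]
tool_rot: [-180.0, -0.0, 102.1]
wrist_force: [-0.2, 0.4, -1.8]
width: 0.0134
```

Request:
servo_tool(
  rows=[
    [[0, 0, 0], [0, 0, 0.05], -1],
    [[0, 0, 0], [0, 0, 0.08], -1],
  ],
)

```text
clock: 16.92
ee_pos: [0.5295, -0.0624, 0.1085]
tool_rot: [-180.0, -0.0, 102.1]
wrist_force: [0.1, 0.1, -0.4]
width: 0.0134
```

Request:
servo_tool(
  rows=[
    [[0, 0, 0], [0, 0, 0.05], -1],
    [[0, 0, 0], [0, 0, 0.1], -1],
  ],
)

```text
clock: 17.18
ee_pos: [0.5295, -0.0624, 0.1055]
tool_rot: [-180.0, 0.0, 102.1]
wrist_force: [-0.1, 0.1, -1.1]
width: 0.013
```

Slot 2 shows no drag down to 30 mm, so it is the loose one. Moving to slot 3.

Request:
servo_tool(
  rows=[
    [[0, 0, 0], [0, 0, -0.4], -1],
    [[0, 0, 0], [0, 0, -0.9], -1],
    [[0, 0, 0], [0, 0, -1.4], -1],
    [[0, 0, 0], [0, 0, -1.65], -1],
    [[0, 0, 0], [0, 0, -1.65], -1],
    [[0, 0, 0], [-0.8, 0, -1.65], -1],
    [[0, 0, 0], [-1.8, 0, -1.65], -1],
    [[0, 0, 0], [-2.66, 0, -1.65], -1],
    [[0, 0, 0], [-2.66, 0, -1.65], -1],
    [[0, 0, 0], [-2.66, 0, -1.65], -1],
    [[0, 0, 0], [-2.66, 0, -1.65], -1],
    [[0, 0, 0], [-2.66, 0, -1.65], -1],
  ],
)

```text
clock: 18.68
ee_pos: [0.5461, -0.1397, 0.1552]
tool_rot: [-180.0, -0.0, 102.1]
wrist_force: [-0.2, 0.2, -1.5]
width: 0.013
```

```bash
python3 - <<'E'
from h import *
c=snap('wrist','w11.png');s=manip.state();print(s['ee_pos'],s['tool_rot'],s['wrist_force'],s['clock'])
cv2.imwrite('pics/w11z.png',cv2.resize(c['pixels'][130:400,190:450,::-1],None,fx=2.2,fy=2.2,interpolation=cv2.INTER_CUBIC))
E
```

```text
[ 0.54618706 -0.13982801  0.15520107] [ 1.79996471e+02 -2.43405811e-03  1.02108505e+02] [ 0.02771114  0.01382659 -1.50536795] 18.725
```

View pics/w11z.png

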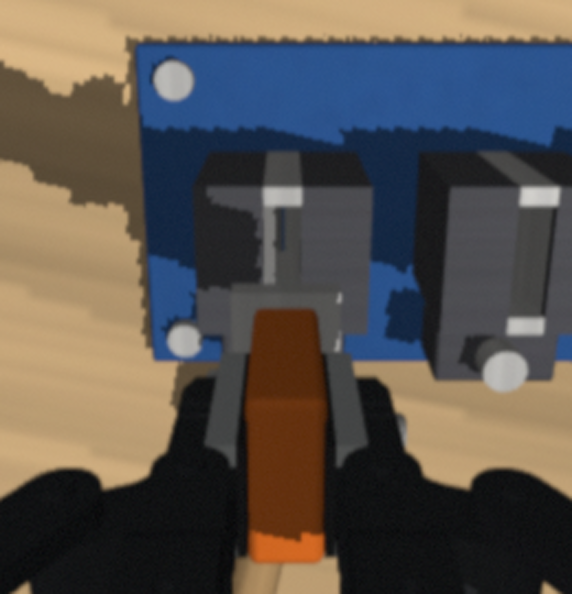

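Request:
servo_tool(
  rows=[
    [[0, 0, 0], [-0.01, 0, 0.1], -1],
    [[0, 0, 0], [-0.01, 0, 0.4], -1],
    [[0, 0, 0], [-0.01, 0, 0.7], -1],
    [[0, 0, 0], [-0.01, 0, 1.0], -1],
    [[0, 0, 0], [-0.01, 0, 1.15], -1],
    [[0, 0, 0], [-0.01, 0, 1.2], -1],
    [[0, 0, 0], [-0.01, 0, 1.2], -1],
  ],
)

```text
clock: 19.6
ee_pos: [0.5464, -0.1408, 0.1192]
tool_rot: [180.0, 0.0, 102.1]
wrist_force: [0.4, 0.3, -2.2]
width: 0.0132
```

```bash
python3 - <<'E'
from h import *
s=manip.state();print(s['ee_pos'],s['tool_rot'],s['wrist_force'],s['ft_torque'],s['clock'])
E
```

```text
[ 0.54639083 -0.1407974   0.11917535] [1.79990664e+02 3.66308579e-03 1.02050146e+02] [ 0.36887417  0.27485816 -2.19174133] [ 0.03647216 -0.04377663  0.00923303] 19.6
```

Request:
servo_tool(
  rows=[
    [[0, 0, 0], [0.01, 0, 0.06], -1],
    [[0, 0, 0], [0.01, 0, 0.12], -1],
    [[0, 0, 0], [0.01, 0, 0.15], -1],
  ],
)

```text
clock: 19.98
ee_pos: [0.5462, -0.1405, 0.1145]
tool_rot: [-180.0, -0.0, 102.1]
wrist_force: [0.1, -0.3, -2.2]
width: 0.0132
```

Request:
servo_tool(
  rows=[
    [[0, 0, 0], [0, 0, 0.03], -1],
    [[0, 0, 0], [0, 0, 0.05], -1],
  ],
)

```text
clock: 20.23
ee_pos: [0.5463, -0.1406, 0.1132]
tool_rot: [180.0, 0.0, 102.0]
wrist_force: [-0.6, 0.0, 0.8]
width: 0.0129
```

Request:
servo_tool(
  rows=[
    [[0, 0, 0], [0, 0, 0.03], -1],
    [[0, 0, 0], [0, 0, 0.05], -1],
  ],
)

```text
clock: 20.48
ee_pos: [0.5466, -0.1406, 0.1125]
tool_rot: [179.9, 0.0, 102.1]
wrist_force: [-2.2, 0.2, 6.1]
width: 0.0131
```

Request:
servo_tool(
  rows=[
    [[0, 0, 0], [0, 0, 0.03], -1],
    [[0, 0, 0], [0, 0, 0.03], -1],
  ],
)

```text
clock: 20.72
ee_pos: [0.5468, -0.1406, 0.112]
tool_rot: [179.9, 0.0, 102.1]
wrist_force: [-1.8, 0.7, 6.6]
width: 0.0131
```

Request:
servo_tool(
  rows=[
    [[0, 0, 0], [0, 0, 0.03], -1],
    [[0, 0, 0], [0, 0, 0.03], -1],
  ],
)

```text
clock: 20.98
ee_pos: [0.547, -0.1407, 0.1114]
tool_rot: [179.9, 0.1, 102.1]
wrist_force: [-0.4, 0.3, 7.0]
width: 0.0131
```

Request:
servo_tool(
  rows=[
    [[0, 0, 0], [0, 0, 0.03], -1],
    [[0, 0, 0], [0, 0, 0.03], -1],
  ],
)

```text
clock: 21.22
ee_pos: [0.5472, -0.1407, 0.1107]
tool_rot: [179.8, 0.1, 102.1]
wrist_force: [-1.0, 0.6, 8.8]
width: 0.0133
```

Request:
servo_tool(
  rows=[
    [[0, 0, 0], [0, 0, 0.03], -1],
    [[0, 0, 0], [0, 0, 0.03], -1],
  ],
)

```text
clock: 21.48
ee_pos: [0.5474, -0.1408, 0.1099]
tool_rot: [179.8, 0.1, 102.1]
wrist_force: [-1.6, 0.2, 7.9]
width: 0.0129
```

Request:
servo_tool(
  rows=[
    [[0, 0, 0], [0, 0, 0.03], -1],
    [[0, 0, 0], [0, 0, 0.03], -1],
  ],
)

```text
clock: 21.72
ee_pos: [0.5476, -0.1406, 0.1086]
tool_rot: [179.8, 0.1, 102.1]
wrist_force: [0.0, 0.1, 4.9]
width: 0.0133
```

Request:
servo_tool(
  rows=[
    [[0, 0, 0], [0, 0, 0.03], -1],
    [[0, 0, 0], [0, 0, 0.04], -1],
  ],
)

```text
clock: 21.98
ee_pos: [0.5476, -0.1407, 0.1074]
tool_rot: [179.8, 0.1, 102.1]
wrist_force: [-0.9, -0.1, 6.1]
width: 0.0134
```

Request:
servo_tool(
  rows=[
    [[0, 0, 0], [0, 0, 0.03], -1],
    [[0, 0, 0], [0, 0, 0.05], -1],
  ],
)

```text
clock: 22.22
ee_pos: [0.5478, -0.1407, 0.1064]
tool_rot: [179.8, 0.1, 102.1]
wrist_force: [-1.1, 0.0, 8.9]
width: 0.013
```

Request:
servo_tool(
  rows=[
    [[0, 0, 0], [0, -0.02, 0.03], -1],
    [[0, 0, 0], [0, -0.02, 0.05], -1],
  ],
)

```text
clock: 22.48
ee_pos: [0.5477, -0.1409, 0.1054]
tool_rot: [179.7, 0.1, 102.1]
wrist_force: [-0.4, 0.2, 9.7]
width: 0.0127
```

```bash
python3 - <<'E'
from h import *
for i in range(3):
    manip.camera('wrist');s=manip.state();print(s['ee_pos'],s['wrist_force'],s['ft_torque'])
E
```

```text
[ 0.5477557  -0.14089248  0.10540563] [-0.25248301  0.19120718 10.37789568] [0.18166082 0.12706781 0.0382224 ]
[ 0.54772311 -0.140888    0.10536303] [-0.8004059   0.8356396   9.80913095] [0.13345542 0.106375   0.03649916]
[ 0.54772867 -0.14086314  0.10537415] [-0.53647114  1.42448123  9.26806836] [0.10261733 0.12417547 0.01872115]
```

Request:
servo_tool(
  rows=[
    [[0, 0, 0], [0, 0, 0.03], -1],
    [[0, 0, 0], [0, 0, 0.03], -1],
  ],
)

```text
clock: 22.88
ee_pos: [0.5478, -0.1408, 0.1045]
tool_rot: [179.7, 0.1, 102.1]
wrist_force: [0.5, 0.7, 9.5]
width: 0.0125
```

Request:
servo_tool(
  rows=[
    [[0, 0, 0], [0, 0, 0.03], -1],
    [[0, 0, 0], [0, 0, 0.05], -1],
  ],
)

```text
clock: 23.12
ee_pos: [0.5477, -0.1408, 0.1027]
tool_rot: [179.7, 0.1, 102.1]
wrist_force: [0.2, -0.1, 5.5]
width: 0.0131
```

Request:
servo_tool(
  rows=[
    [[0, 0, 0], [0, 0, 0.04], -1],
    [[0, 0, 0], [0, 0, 0.07], -1],
  ],
)

```text
clock: 23.38
ee_pos: [0.5474, -0.1407, 0.1001]
tool_rot: [179.8, 0.1, 102.1]
wrist_force: [0.8, 0.8, 5.9]
width: 0.013
```

Steady 5–9 N drag past 35 mm, so slot 3 is the right joint.

Request:
servo_tool(
  rows=[
    [[0, 0, 0], [0, 0, 0.04], -1],
    [[0, 0, 0], [0, 0, 0.08], -1],
  ],
)

```text
clock: 23.62
ee_pos: [0.5473, -0.1407, 0.0976]
tool_rot: [179.8, 0.1, 102.1]
wrist_force: [0.1, 0.1, 5.4]
width: 0.0134
```

Request:
servo_tool(
  rows=[
    [[0, 0, 0], [0, 0, 0.04], -1],
    [[0, 0, 0], [0, 0, 0.08], -1],
  ],
)

```text
clock: 23.88
ee_pos: [0.5472, -0.1407, 0.0951]
tool_rot: [179.8, 0.1, 102.1]
wrist_force: [-0.1, 0.3, 6.0]
width: 0.013
```

Request:
servo_tool(
  rows=[
    [[0, 0, 0], [0, 0, 0.04], -1],
    [[0, 0, 0], [0, 0, 0.08], -1],
  ],
)

```text
clock: 24.12
ee_pos: [0.5472, -0.1407, 0.0927]
tool_rot: [179.8, 0.1, 102.1]
wrist_force: [0.2, 0.8, 6.0]
width: 0.0132
```

Request:
servo_tool(
  rows=[
    [[0, 0, 0], [0, 0, 0.04], -1],
    [[0, 0, 0], [0, 0, 0.08], -1],
  ],
)

```text
clock: 24.38
ee_pos: [0.5472, -0.1407, 0.0903]
tool_rot: [179.8, 0.1, 102.1]
wrist_force: [0.3, 0.9, 5.7]
width: 0.0131
```

Request:
servo_tool(
  rows=[
    [[0, 0, 0], [0, 0, 0.04], -1],
    [[0, 0, 0], [0, 0, 0.06], -1],
  ],
)

```text
clock: 24.62
ee_pos: [0.5471, -0.1407, 0.0884]
tool_rot: [179.8, 0.1, 102.1]
wrist_force: [-0.8, -0.1, 5.7]
width: 0.0134
```

Request:
servo_tool(
  rows=[
    [[0, 0, 0], [0, 0, 0.03], -1],
    [[0, 0, 0], [0, 0, 0.04], -1],
  ],
)

```text
clock: 24.88
ee_pos: [0.5471, -0.1407, 0.0872]
tool_rot: [179.8, 0.1, 102.1]
wrist_force: [0.1, 1.3, 5.4]
width: 0.0131
```

Request:
servo_tool(
  rows=[
    [[0, 0, 0], [0, 0, 0.02], -1],
    [[0, 0, 0], [0, 0, 0.02], -1],
  ],
)

```text
clock: 25.12
ee_pos: [0.5471, -0.1407, 0.0866]
tool_rot: [179.8, 0.1, 102.1]
wrist_force: [-0.5, 0.1, 6.0]
width: 0.0133
```

Request:
servo_tool(
  rows=[
    [[0, 0, 0], [0, 0, 0.02], -1],
    [[0, 0, 0], [0, 0, 0.02], -1],
  ],
)

```text
clock: 25.38
ee_pos: [0.5471, -0.1407, 0.086]
tool_rot: [179.8, 0.1, 102.1]
wrist_force: [1.1, 0.7, 5.5]
width: 0.0132
```

Request:
servo_tool(
  rows=[
    [[0, 0, 0], [0, 0, 0.02], -1],
    [[0, 0, 0], [0, 0, 0.02], -1],
  ],
)

```text
clock: 25.62
ee_pos: [0.5472, -0.1408, 0.0857]
tool_rot: [179.8, 0.1, 102.1]
wrist_force: [-0.2, 0.8, 6.7]
width: 0.0125
```

Request:
servo_tool(
  rows=[
    [[0, 0, 0], [0, 0, 0.015], -1],
    [[0, 0, 0], [0, 0, 0.015], -1],
  ],
)

```text
clock: 25.88
ee_pos: [0.5472, -0.1408, 0.0857]
tool_rot: [179.8, 0.1, 102.1]
wrist_force: [-1.4, -0.0, 9.8]
width: 0.0134
```

Request:
servo_tool(
  rows=[
    [[0, 0, 0], [0, 0, 0.01], -1],
    [[0, 0, 0], [0, 0, 0.01], -1],
  ],
)

```text
clock: 26.12
ee_pos: [0.5472, -0.1407, 0.0857]
tool_rot: [179.8, 0.1, 102.1]
wrist_force: [-1.4, 0.4, 11.5]
width: 0.013
```

```bash
python3 - <<'E'
from h import *
c=snap('wrist','w12.png')
c=snap('scene','s12.png');s=manip.state();print(s['ee_pos'],s['tool_rot'],s['wrist_force'],s['clock'])
cv2.imwrite('pics/s12z.png',cv2.resize(c['pixels'][190:310,200:360,::-1],None,fx=4.5,fy=4.5,interpolation=cv2.INTER_CUBIC))
E
```

```text
[ 0.54718422 -0.14074828  0.08571057] [1.79763951e+02 8.52211829e-02 1.02062183e+02] [-2.24087994 -0.33789727 11.28126169] 26.225
```

View pics/w12.png

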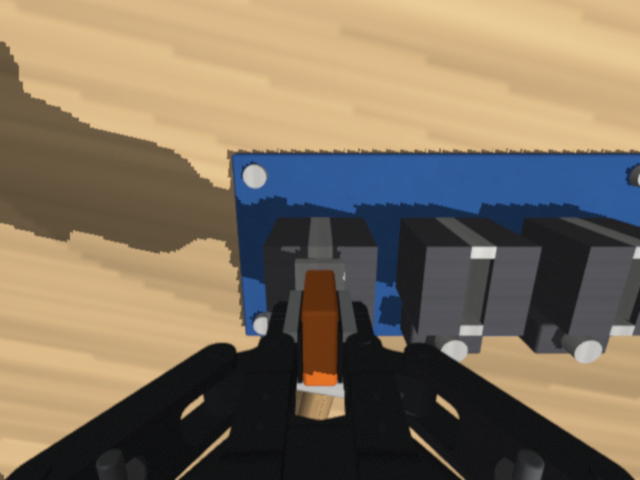

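View pics/s12z.png

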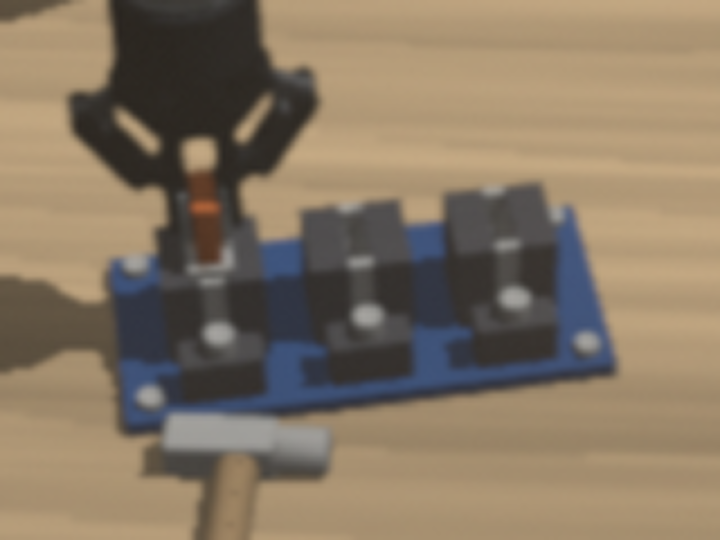

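Shoulder is seated: z stalled at 0.0857 (predicted 0.0858) while the force rose. Releasing.

Request:
servo_tool(
  rows=[
    [[0, 0, 0], [0, 0, -0.02], -0.6],
    [[0, 0, 0], [0, 0, -0.02], -0.2],
    [[0, 0, 0], [0, 0, -0.02], 0.2],
    [[0, 0, 0], [0, 0, -0.02], 0.2],
    [[0, 0, 0], [0, 0, -0.02], 0.2],
    [[0, 0, 0], [0, 0, -0.02], 0.2],
  ],
)

```text
clock: 26.98
ee_pos: [0.5456, -0.1406, 0.0838]
tool_rot: [-180.0, -0.0, 102.1]
wrist_force: [0.3, -0.0, 0.1]
width: 0.0513
```

```bash
python3 - <<'E'
from h import *
c=snap('wrist','w13.png');s=manip.state();print(s['ee_pos'],s['tool_rot'],s['wrist_force'],s['clock'],s['width'])
E
```

```text
[ 0.54563559 -0.14059318  0.08380966] [-1.79997503e+02 -2.51947184e-03  1.02052748e+02] [-0.616242    0.4555672   0.28691284] 27.025 0.05076137955568705
```

View pics/w13.png

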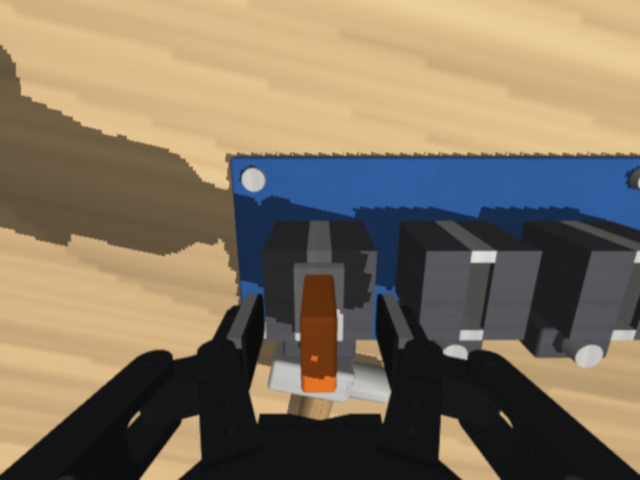

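Released, with the gauge standing centred between the open fingers. Lifting clear.

Request:
servo_tool(
  rows=[
    [[0, 0, 0], [0, 0, -0.3], 0.3],
    [[0, 0, 0], [0, 0, -0.9], 0.3],
    [[0, 0, 0], [0, 0, -1.8], 0.3],
    [[0, 0, 0], [0, 0, -2.8], 0.3],
    [[0, 0, 0], [0, 0, -3.8], 0.3],
    [[0, 0, 0], [0, 0, -4.8], 0.3],
    [[0, 0, 0], [0, -2, -5.8], 0.3],
    [[0, 0, 0], [0, -2, -5.8], 0.3],
    [[0, 0, 0], [0, -2, -5.8], 0.3],
    [[0, 0, 0], [0, -2, -5.8], 0.3],
  ],
)

```text
clock: 28.28
ee_pos: [0.4873, -0.1529, 0.2572]
tool_rot: [-180.0, -0.0, 102.1]
wrist_force: [-0.4, 0.1, -0.8]
width: 0.0556
```

```bash
python3 - <<'E'
from h import *
c=snap('wrist','w14.png');s=manip.state();print(s['ee_pos'],s['wrist_force'],s['clock'])
cv2.imwrite('pics/w14z.png',cv2.resize(c['pixels'][150:350,230:430,::-1],None,fx=2.9,fy=2.9,interpolation=cv2.INTER_CUBIC))
c=snap('scene','s14.png')
cv2.imwrite('pics/s14z.png',cv2.resize(c['pixels'][190:310,200:360,::-1],None,fx=4.5,fy=4.5,interpolation=cv2.INTER_CUBIC))
E
```

```text
[ 0.48731843 -0.15283121  0.25696463] [0.34278925 0.69577756 0.61316193] 28.325
```

View pics/w14z.png

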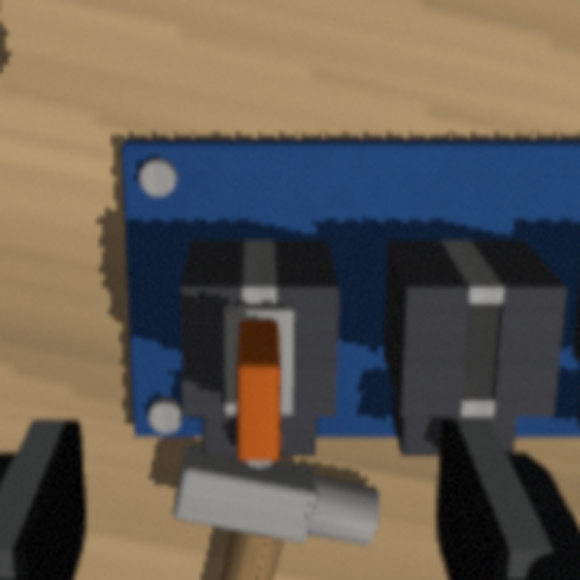

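View pics/s14z.png

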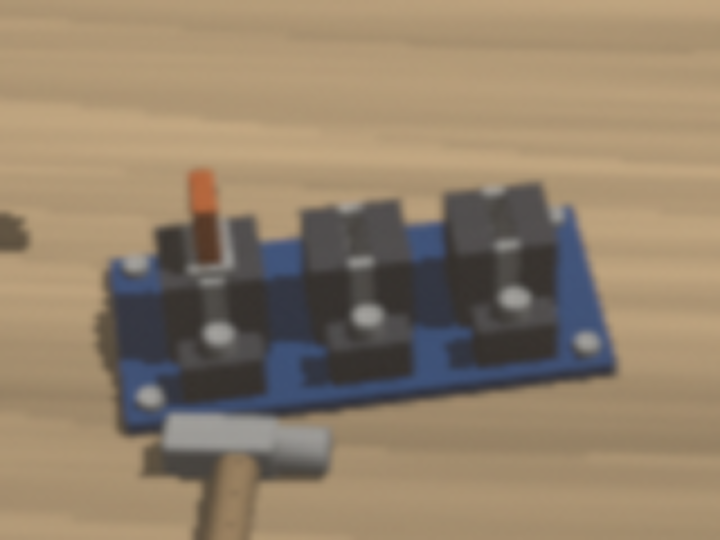

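The gauge stands upright in slot 3 with its shoulder flat on the plates (wrist zoom about 258,390; scene zoom about 205,225). The hammer has not moved and the arm is clear.

```bash
python3 -c "
from bench import manip
print(manip.job_done())"
```

```text
the job is handed in; nothing more can be done
None
```

The gauge is standing fully home in slot 3 (the joint at the jig's −y end), let go, and the job is handed in at about 28 s. However, I pushed the blade past its 20 N limit in the tight joint along the way, and that may count against the attempt.

| Joint | What the blade met | Verdict |
|---|---|---|
| slot 1 | The wrist reading rose to about 26 N at 30 mm depth | tight |
| slot 2 | No drag down to 30 mm, where I stopped | loose |
| slot 3 | Entry resistance of about 10–11 N, then a steady reading of about 5.5–6 N until the shoulder landed | right |

- **The overload:** in slot 1 the force dipped after an early peak of about 15 N. I took that for the right joint and sent three further steps without reading the force between them. I backed off at once, and the camera showed no slip or visible change in the gauge afterwards.
- **Final checks:** in slot 3 the height stalled at 0.0857 m against 0.0858 m predicted while the force rose to about 11 N. After release, the wrist and scene pictures show the gauge upright with its shoulder on the plates. The arm is clear, and the hammer next to the jig has not moved. I did not re-check the other bystanders in a final picture, but the arm did not go near them.

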